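# Close the bench printer's paper bay and feed the paper

### The arm

A 6-joint arm with a two-finger parallel gripper is mounted at the origin on a cart in front of the work surface, level with it; the furniture and walls round the work are solid. World frame = base frame: x ahead of the robot, y to its left, z up, the work surface at z = 0. Lengths are in mm, angles in rad, forces in N, time in s.
With the tool pointing down it reaches from about 400 to 925 mm from the base axis. Payload 12.5 kg.
Tool frame: the origin (TCP) lies midway between the tips of the shut fingers; the grasp point (between the pads) lies 19 mm behind it (env.pinch_z is the distance from the TCP to the grasp point, in mm); z points along the fingers, y is the line along which they close (so a half turn about z gives the same grasp; the last joint's range is limited). The gripper opens to 95 mm and grips with 3 to 60 N. Pads are 20 mm wide; open, the fingers measure 119 mm over their backs; the gripper's body (75 mm by 180 mm) begins 59 mm behind the grasp point.
Start: joints at [1.242, 0.491, 1.559, -0, 1.092, -0.106], TCP at [138.082, 609.574, 214.661] pointing down, gripper open.
Joint ranges: [-3.1, 3.1], [-0.84, 2.19], [0.05, 2.79], [-1.13, 4.28], [0.06, 2.93], [-2.69, 2.69]. Speed limits (rad/s): [2.22, 2.22, 2.79, 3.14, 3.14, 3.14].

### API

Orientations are given as [roll, pitch, yaw] about the fixed x, y, z axes, in that order (R = Rz(yaw) Ry(pitch) Rx(roll)).
In Python, from cell import readout, eyes, job_done, env gives the robot as it stands.
- The arm moves only by the shell command python3 -m jog 'ROWS'. ROWS is a JSON object of lists of equal length, an entry for each row: "dp": the shift along the tool's x, y, z in mm, a list of three; "twist": the turn about the tool's z in degrees; "claw": the closure, from -1 (fully open) to 1 (shut). A call has 1 to 8 rows; each row is the pose to reach, as a shift and turn from the pose commanded when the call began, along the tool's axes at that moment; what a row does not reach only later rows make up. A row lasts 1/12 s, in which the tool goes at most 41.7 mm and 7.16 degrees, less where a joint would pass 70% of its speed; a pose out of reach is approached as far as the arm can. A call with a gripper value outside its range is refused whole. The fingers move at their own pace and stop on an object; the grip force is fixed at half the most. Time passes only in rows, so rows that repeat a pose let the fingers close. It gives the time, the measured TCP pose, the force and the opening at its end, in the units of the state.
- readout.state(): the state, without advancing time (a new reading comes with each control period).
- eyes.read_camera(name): name is "scene" or "side" or "wrist"; returns the picture (480x640x3 uint8, red, green, blue); there is no depth.
- eyes.camera_model(name): a dict with "intrinsics" (3x3 intrinsics, pixels), "k1" (the pictures are not rectified: a ray, as slopes to the right and down, at radius r is drawn at 1 + k1 r^2 times it, then the intrinsics apply), "R" (3x3) and "t" (3): a world point X has camera coordinates R X + t. Camera axes: x right, y down, z forward; pixel columns grow to the right and rows downward; lengths in mm; the calibration is good to about 2 mm. A picture is of the moment at which its call begins: read the wrist's pose just before it. camera_model takes no time and is no camera call; for the wrist camera it gives the pose at the moment of the call.
- job_done(): hands the job in, once; it reports no verdict.
The state is a dict: "t": time; "joints": joint angles; "qvel": joint speeds; "tau": joint torques, N m; "eef_pos": TCP position; "tcp_rot": TCP orientation; "ft_force": force on the tool from outside, world axes, zero at the start; "moment": the same for the moment, N m; "opening": opening from 0.0 (shut) to 1.0 (fully open).
Only numpy, scipy, OpenCV 4.12 (cv2) and the standard library are available. Lean on these libraries where they do the work, as an engineer would, in place of code of your own. Each camera call takes 0.05 s, during which the arm holds its last target. There are 200 camera calls.

### The job

A new paper roll is in the lab printer, but the bay's cover still lies on the bench. Put the cover back: hook its two tabs under the lip at the lower end of the open bay with the cover tipped up, then swing its upper edge down until the spring catch snaps over it and it sits flush. Then press the paper-feed key right down to its stop, hold it there for a moment and let it spring back; leave the other things on the bench where they are.

Things in the scene. Friction and masses are not known exactly. Their poses are not given: they have to be found in the camera images.
- printer: Light grey wedge-shaped bench printer, fixed, 210 long (x) x 170 wide (y) x 87 high. Origin: centre of its underside, z up, +x to its high rear. Its deck starts 42 mm above the bench at the front (x = -105 mm) and rises at 14 degrees towards +x up to x = 75 mm, then is level. In it: the feed key low at the front, above it the open paper bay with a white roll inside (below the cover's seat).
- bay: Seat of the cover in the deck. A home cover has this frame's position and axes (play 1.5 mm in x, 3 mm in y). Origin: where the centre of the cover's underside then lies; x points up the slope, y to the left, z square out of the deck. Recess 12 mm deep (deck surface at z = 12 mm), side walls at y = +-58, upper end wall at x = 45.5 mm; 8 mm ledges along the side walls carry the cover at z = 0.
- bay_lip (a point): Middle of the recess' lower end wall at the lip's under edge: (-45.5, 0, 5.5) mm in the bay frame. The lip reaches from z = 5.5 to 12 mm; under it are two tab pockets, at y = 18 to 42 and -42 to -18 mm, 13 mm deep, open below to z = -20 mm, so tabs enter slanting down. The cover enters only tipped (upper edge up) 8 degrees or more against the deck; 10 to 15 goes well.
- cover: Loose dark grey plate, 88 long (x) x 110 wide (y) x 12 thick, 0.11 to 0.18 kg, lying face up on the bench left or right of the printer. Origin: centre of its underside; z out of its top. Lower edge x = -44 mm with two tabs, upper edge x = 44 mm with a notch 40 wide that leaves a tongue 3 thick. Hold it by the centred flat-sided rib on top: 12 thick (x) x 64 wide (y) x 20 high (z = 12 to 32 mm).
- cover_tabs (a point): Midway between the tips of the cover's two tabs, at half their thickness: (-53, 0, 2) mm in the cover's frame. Each tab is 18 wide (centred at y = +-30 mm), 4 thick (z = 0 to 4 mm) and stands out 9 mm from the lower edge.
- catch (a joint): Spring catch, a steel wedge 30 mm wide in the middle of the bay's upper end wall. Slide in m along the bay's x: 0 = sprung out, 6 mm over the recess. The cover's tongue meets it about 13 mm above its seat and pushes it back (up to 0.009; takes up to about 13 N down on the cover); past it the catch springs out again to under 0.002, over the tongue, and holds the cover down.
- feed_key (a joint): Paper-feed key, a dark grey paddle 30 long (along the slope) x 60 wide x 5 thick, hinged at its upper edge. Angle in rad: 0 = up (at rest), 0.17 = pressed to its stop; its spring pushes it back up. At the point feed_pad it takes about 2 N to start and 5 N to reach the stop.
- feed_pad (a point): Middle of the pressing area on top of the feed key, 22 mm from its hinge towards its free (lower, front) edge; it goes down 4 mm. At rest the key's top slopes at 4 degrees. Press square to the deck or straight down.
- slide_box: Bystander: dark blue hinged plastic box, 82 x 118 x 37 mm, beside the printer, on the other side from the cover. Origin: centre of its underside.
- timer: Bystander: small white lab timer, 56 x 62 x 16 mm, near the front edge of the bench, left of the middle. Origin: centre of its underside.
- weigh_dish: Bystander: white weighing dish with a little powder, 64 x 64 x 14 mm, left of the printer's rear. Origin: centre of its underside.
- cabinet_corner (a point): Obstacle: left front upright edge (0.25 m up) of a tall steel cabinet, 0.5 m high and fixed, at x about 0.61, y about -0.32 m. From there it reaches 0.25 m away from the robot (+x) and 0.2 m to the right (-y). Keep the arm clear of it, also on the way from the start.

How it is judged:
By the outcome, as a careful person would: the job done as asked, in the order asked, and still so for the second after the job is handed in, with the robot touching nothing.
It also fails if it takes over 50 s, if anything falls off the work surface, if the arm or the gripper's body presses on something with over 40 N, if the wrist force passes 120 N, or if a joint passes its speed limit or range.

## Working session

There is one attempt and no reset: what is moved stays moved. The work goes in short steps, Python scripts to look and compute and a shell command to move; the robot and the scene stay as the last step left them, time stands still between calls to the robot, and variables do not carry over. Pictures are saved under pics/ and viewed, on a budget of 10 in all, crops included, one or two more only if the job needs it, and the job is handed in when it is done.

```bash
ls; mkdir -p pics
python3 - <<'E'
from cell import readout, eyes, env
import cv2,numpy as np
s=readout.state();print(s)
a=eyes.read_camera("scene");b=eyes.read_camera("side")
cv2.imwrite("pics/a.png",a[:,:,::-1]);cv2.imwrite("pics/b.png",b[:,:,::-1])
for n in("scene","side","wrist"):print(n,eyes.camera_model(n))
print(env.pinch_z)
E
```

```text
pics
{'t': 0.0, 'joints': array([ 1.24242440e+00,  4.91568616e-01,  1.55948365e+00, -1.20189613e-05,
        1.09170680e+00, -1.05601110e-01]), 'qvel': array([-1.88646899e-03,  1.96080541e-03,  1.13261147e-05, -1.71741857e-03,
        9.61366691e-04,  8.48237577e-04]), 'tau': array([ 1.67682003e-03, -6.12674046e+01, -2.58189815e+01,  6.92848535e-02,
        4.81891294e-02, -1.04471821e-04]), 'eef_pos': array([137.9790601 , 609.30948801, 214.04435019]), 'tcp_rot': array([-3.14043161e+00, -1.12346067e-04,  2.91882732e+00]), 'ft_force': array([0.29693999, 0.50226677, 0.17210735]), 'moment': array([0.03546193, 0.03866172, 0.03669598]), 'opening': 1.001461403299812}
scene {'intrinsics': array([[456.66597659,   0.        , 323.99969945],
       [  0.        , 456.66597659, 235.16916845],
       [  0.        ,   0.        ,   1.        ]]), 'k1': -0.08344197593925824, 'R': array([[-0.89115615, -0.45328297, -0.0193719 ],
       [-0.30785571,  0.63550608, -0.70806559],
       [ 0.33326503, -0.62503326, -0.7058809 ]]), 't': array([493.32380168, 253.04660113, 904.4048227 ])}
side {'intrinsics': array([[549.92439392,   0.        , 320.03384759],
       [  0.        , 549.92439392, 240.51192719],
       [  0.        ,   0.        ,   1.        ]]), 'k1': -0.09205146460530293, 'R': array([[ 0.94943333, -0.31396709, -0.00100397],
       [-0.17944456, -0.54000906, -0.82230764],
       [ 0.25763539,  0.78090645, -0.56904229]]), 't': array([-504.98812751,  246.75914699, 1370.47502011])}
wrist {'intrinsics': array([[429.22951131,   0.        , 321.36136198],
       [  0.        , 429.22951131, 250.08997478],
       [  0.        ,   0.        ,   1.        ]]), 'k1': -0.05762290723934176, 'R': array([[ 0.22011245,  0.97547253, -0.00196459],
       [ 0.93788898, -0.21107731,  0.27533729],
       [ 0.26816928, -0.06244774, -0.96134568]]), 't': array([-624.10228202,  -32.99254275,  391.39947676])}
18.8
```

View pics/a.png

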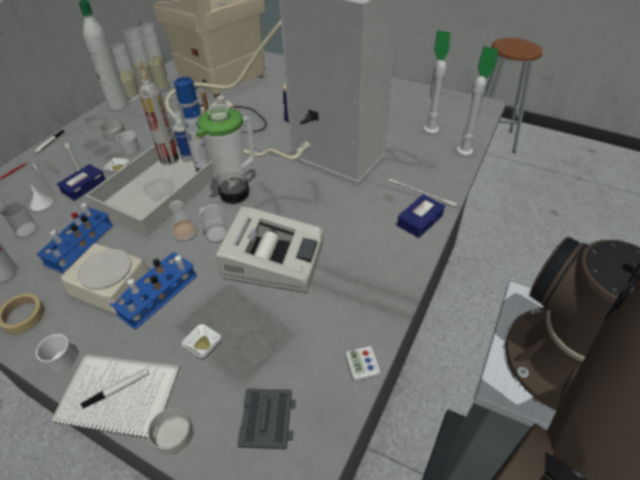

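View pics/b.png

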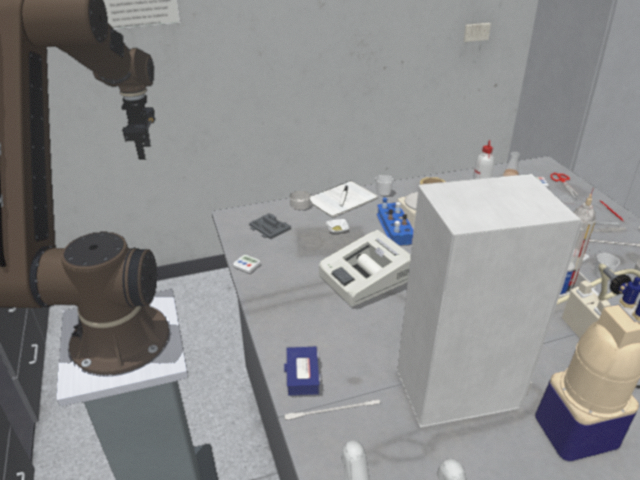

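Scene: the cover is at about (267,418) with its tabs on the right at (293,407) and (293,432). The printer is at about (270,248), the bay at (265,240) and the key at (309,249). Side: the cover is at (270,226), the printer at (365,268) and the slide box at (302,370).

```bash
cat > h.py <<'E'
from cell import readout, eyes, env
import cv2,numpy as np
from scipy.spatial.transform import Rotation as Ro
def cap(n,f,crop=None,sc=1):
    m=eyes.camera_model(n);im=eyes.read_camera(n);cv2.imwrite(f,im[:,:,::-1])
    np.save(f+'.npy',m,allow_pickle=True);return im,m
def load(f): return cv2.imread(f)[:,:,::-1],np.load(f+'.npy',allow_pickle=True).item()
def ray(m,uv):
    K=m['intrinsics'];d=(np.array(uv,float)-K[:2,2])/K[0,0];k=m['k1'];u=d.copy()
    for _ in range(20): u=d/(1+k*(u@u))
    R=m['R'];return -R.T@m['t'],R.T@np.r_[u,1]
def onz(m,uv,z): o,d=ray(m,uv);return o+d*(z-o[2])/d[2]
def onplane(m,uv,p,n): o,d=ray(m,uv);return o+d*((p-o)@n)/(d@n)
def proj(m,X):
    c=m['R']@np.array(X,float)+m['t'];u=c[:2]/c[2];u=u*(1+m['k1']*(u@u));K=m['intrinsics'];return u*K[0,0]+K[:2,2]
def pose():
    s=readout.state();return s,Ro.from_euler('xyz',s['tcp_rot']).as_matrix()
E
python3 - <<'E'
from h import *
im=cv2.imread('pics/a.png');g=im.max(2)
m=eyes.camera_model('scene')
k=((g<85)*255).astype('uint8');k[:380]=0;k[460:]=0;k[:,:230]=0;k[:,310:]=0
cs,_=cv2.findContours(k,0,2);c=max(cs,key=cv2.contourArea);r=cv2.minAreaRect(c);print(cv2.contourArea(c),r)
b=cv2.boxPoints(r);P=np.array([onz(m,p,8) for p in b]);print(P.round(),P.mean(0))
for p in[(293,407),(293,432)]:print('tab',onz(m,p,3).round())
# printer points rough: deck front edge corners etc
for p,z in[((323,240),42),((308,289),42),((252,210),87),((222,258),87)]:print(p,onz(m,p,z).round())
E
```

```text
2705.5 ((266.50482177734375, 418.6855773925781), (53.11374282836914, 60.09461975097656), 4.236394882202148)
[[500. 441.   8.]
 [557. 341.   8.]
 [462. 302.   8.]
 [413. 404.   8.]] [482.88422447 372.18634594   8.        ]
tab [451. 331.   3.]
tab [427. 372.   3.]
(323, 240) [581. -51.  42.]
(308, 289) [543.  96.  42.]
(252, 210) [764. -28.  87.]
(222, 258) [736. 135.  87.]
```

```bash
python3 -m jog '{"dp":[[-40,-15,0],[-80,-30,0],[-120,-46,0],[-158,-62,10],[-196,-78,20],[-234,-93,30],[-272,-108,40],[-310,-124,50]],"twist":[0,0,0,0,0,0,0,0],"claw":[-1,-1,-1,-1,-1,-1,-1,-1]}'
python3 -m jog '{"dp":[[-38,-15,10],[-76,-31,20],[-78,-31,30],[-78,-31,30],[-78,-31,30],[-78,-31,30],[-78,-31,30],[-78,-31,30]],"twist":[-7,-14,-21,-28,-35,-41,-41,-41],"claw":[-1,-1,-1,-1,-1,-1,-1,-1]}'
python3 - <<'E'
from h import *
im,m=cap('wrist','pics/c.png')
E
```

```text
t: 0.77
eef_pos: [409.2, 422.4, 165.6]
tcp_rot: [-3.141, -0.0, 2.919]
ft_force: [0.9, 0.7, 0.5]
opening: 0.999
t: 1.43
eef_pos: [477.0, 376.3, 136.0]
tcp_rot: [3.142, -0.0, -2.652]
ft_force: [-0.1, 0.1, -0.5]
opening: 1.002
```

View pics/c.png

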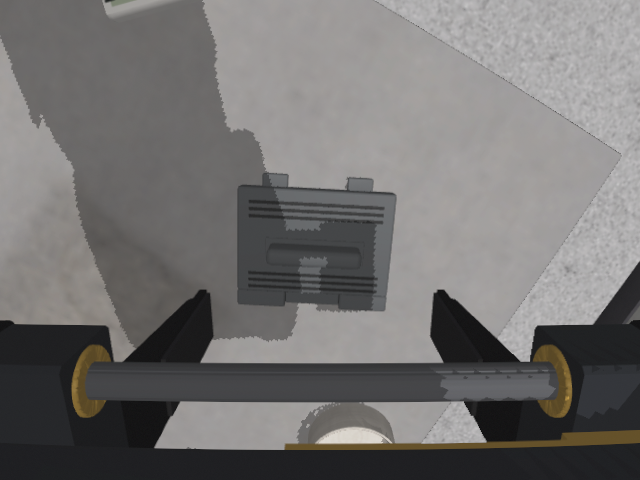

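Wrist view: the cover's tabs are at the top, at (276,175) and (360,180). The plate corners are at (238,186), (395,195), (385,310) and (238,303), and the rib runs from x=267 to 361 at row 252.

Run:
```python
from h import *
im,m=load('pics/c.png')
pts={'tabLtip':((264,174),4),'tabLtip2':((288,174.5),4),'tabRtip':((347,178),4),'tabRtip2':((373,179.5),4),'ll':((239,187),12),'lr':((395,195),12),'ur':((385,309),0),'ul':((238,304),0),'ribL':((267,246),32),'ribR':((361,247),32)}
W={k:onz(m,*v) for k,v in pts.items()}
for k,v in W.items():print(k,v.round(1))
s,R=pose();print(s['eef_pos'],R.round(3))
y=W['ll']-W['lr'];y2=W['tabLtip']-W['tabRtip2'];y3=W['ribL']-W['ribR'];y4=W['ul']-W['ur']
for q in(y,y2,y3,y4):print(np.linalg.norm(q),np.degrees(np.arctan2(q[1],q[0])))
print('pp plate',(W['ll']+W['lr']+W['ul']+W['ur'])/4,'rib mid',(W['ribL']+W['ribR'])/2)
# scene-side check of the center / bay later
print('tool y deg',np.degrees(np.arctan2(R[1,1],R[0,1])))
# project model
g=im.max(2).astype(float)
```

```text
tabLtip [455.8 318.4   4. ]
tabLtip2 [448.3 333.4   4. ]
tabRtip [431.  370.9   4. ]
tabRtip2 [423.3 387.4   4. ]
ll [470.6 307.7  12. ]
lr [425.  404.8  12. ]
ur [505.3 446.    0. ]
ul [555.2 343.9   0. ]
ribL [493.1 342.9  32. ]
ribR [464.4 398.2  32. ]
[476.99147529 376.35449742 136.05689288] [[-0.883 -0.47  -0.   ]
 [-0.47   0.883 -0.   ]
 [ 0.     0.    -1.   ]]
107.35148705657383 -64.85438773486601
76.32092033471073 -64.78460275621667
62.29465698041227 -62.52595637647781
113.5952475526227 -63.97036811499102
pp plate [489.01619852 375.59278161   6.        ] rib mid [478.7570873  370.53741981  32.        ]
tool y deg 118.02606937543989
```

```bash
python3 -m jog '{"dp":[[-8,-6,38],[-8,-6,76],[-8,-6,105],[-8,-6,117],[-8,-6,117],[-8,-6,117],[-8,-6,117],[-8,-6,117]],"twist":[2.5,2.5,2.5,2.5,2.5,2.5,2.5,2.5],"claw":[-1,-1,-1,-1,-1,1,1,1]}'
python3 -m jog '{"dp":[[0,0,0],[0,0,0],[0,0,0],[0,0,0],[0,0,0],[0,0,0],[0,0,0],[0,0,0]],"twist":[0,0,0,0,0,0,0,0],"claw":[1,1,1,1,1,1,1,1]}'
```

```text
t: 2.15
eef_pos: [487.8, 375.4, 21.1]
tcp_rot: [3.141, 0.003, -2.693]
ft_force: [0.4, -0.4, 0.6]
opening: 0.844
t: 2.82
eef_pos: [487.3, 375.1, 20.1]
tcp_rot: [3.141, 0.001, -2.693]
ft_force: [-1.6, -0.9, 6.5]
opening: 0.669
```

```bash
python3 -m jog '{"dp":[[0,0,0],[0,0,0],[0,0,0],[0,0,-40],[0,0,-80],[0,0,-120],[0,0,-160],[0,0,-180]],"twist":[0,0,0,0,0,0,0,0],"claw":[-0.8,-0.8,-0.8,-0.8,-0.8,-0.8,-0.8,-0.8]}'
python3 -m jog '{"dp":[[0,-41,0],[0,-82,0],[0,-123,0],[0,-164,0],[0,-205,0],[0,-246,0],[0,-287,0],[0,-328,0]],"twist":[0,0,0,0,0,0,0,0],"claw":[-0.8,-0.8,-0.8,-0.8,-0.8,-0.8,-0.8,-0.8]}'
python3 -m jog '{"dp":[[7,-40,0],[7,-40,0],[7,-40,0],[7,-40,0]],"twist":[6,11,11,11],"claw":[-0.8,-0.8,-0.8,-0.8]}'
python3 - <<'E'
from h import *
im,m=cap('wrist','pics/d.png')
E
```

```text
t: 3.48
eef_pos: [487.8, 375.4, 204.0]
tcp_rot: [3.141, 0.005, -2.692]
ft_force: [0.1, -0.3, -0.4]
opening: 0.901
t: 4.15
eef_pos: [629.9, 77.3, 199.1]
tcp_rot: [3.141, -0.0, -2.693]
ft_force: [0.9, -0.1, -0.1]
opening: 0.897
t: 4.48
eef_pos: [640.2, 40.3, 198.8]
tcp_rot: [3.141, -0.001, -2.882]
ft_force: [0.1, -0.5, 0.4]
opening: 0.896
```

View pics/d.png

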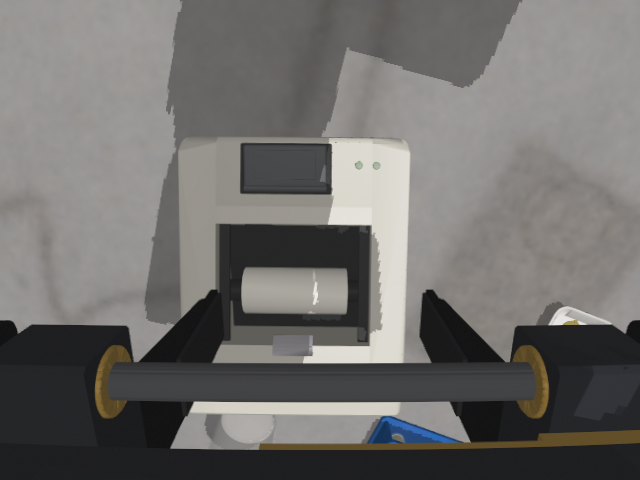

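Wrist view: the bay opening at deck level has corners at about (217,224), (371,224), (369,345) and (219,345). The front deck edge is at row 138. The key spans (242,143) to (331,193), and the catch is at (293,345).

Run:
```python
from h import *
im,m=load('pics/d.png')
g=cv2.cvtColor(im,cv2.COLOR_RGB2GRAY).astype(float)
# edge refinement along rows/cols
def edge(a,lo,hi):
    d=np.abs(np.diff(cv2.GaussianBlur(a.reshape(1,-1),(3,1),0).ravel()));i=lo+np.argmax(d[lo:hi]);return i+1
for c in(240,270,320,350):print('col',c,'front',edge(g[:,c],128,142),'bay low',edge(g[:,c],210,236),'up',edge(g[:,c],335,355),'keytop/bot',edge(g[:,c],139,150),edge(g[:,c],185,203))
for r in(240,260,280,300,320):print('row',r,edge(g[r],205,226),edge(g[r],362,385))
for r in(155,170,185,):print('keyrow',r,edge(g[r],230,250),edge(g[r],320,340))
for r in(180,200,260):print('side',r,edge(g[r],165,190),edge(g[r],400,420))
mc=load('pics/c.png')[1]
A=[onz(mc,p,0) for p in((380,2),(620,155),(500,335))];print(np.round(A))
s,R=pose();print(s['eef_pos'])
```

```text
col 240 front 137 bay low 224 up 345 keytop/bot 144 193
col 270 front 142 bay low 224 up 345 keytop/bot 143 194
col 320 front 138 bay low 225 up 346 keytop/bot 144 195
col 350 front 139 bay low 225 up 346 keytop/bot 140 195
row 240 216 377
row 260 216 370
row 280 215 379
row 300 222 380
row 320 223 381
keyrow 155 241 332
keyrow 170 240 332
keyrow 185 240 332
side 180 179 409
side 200 179 409
side 260 180 407
[[321. 335.   0.]
 [323. 536.   0.]
 [482. 539.   0.]]
[640.1408003   40.97956042 199.0362328 ]
```

Run:
```python
from h import *
im,m=load('pics/d.png');ms=eyes.camera_model('scene')
print('cart',onz(ms,(468,418),0).round(),onz(ms,(515,286),0).round(),'timer',onz(ms,(363,362),8).round())
F=[onz(m,p,42) for p in((200,138),(395,138.5))]
print('front',np.round(F,1))
y=F[0]-F[1];y/=np.linalg.norm(y)   # points to -y
a=np.radians(14);yd=-y;xd=np.array([yd[1],-yd[0],0])
for it in range(3):
    ex=xd*np.cos(a)+np.array([0,0,np.sin(a)]);n=np.cross(ex,yd);F0=(F[0]+F[1])/2
    C={k:onplane(m,p,F0,n) for k,p in dict(ll=(216.5,224.5),lr=(371,225),ul=(219,345),ur=(369,346),s1=(179,180),s2=(409,180),s3=(179.5,200),s4=(409,200)).items()}
    yd=(C['lr']-C['ll']);yd[2]=0;yd/=np.linalg.norm(yd);xd=np.array([yd[1],-yd[0],0])
    print('yaw',np.degrees(np.arctan2(xd[1],xd[0])))
for k,v in C.items():print(k,v.round(1),'along',((v-F0)@ex).round(1),'y',((v-F0)@yd).round(1))
mid_l=(C['ll']+C['lr'])/2;mid_u=(C['ul']+C['ur'])/2
print('len',(mid_u-mid_l)@ex,'wid',np.linalg.norm(C['lr']-C['ll']))
bay=(mid_l+ex*45.5-n*12);print('bay from low',bay.round(1),'from up',(mid_u-ex*45.5-n*12).round(1),ex.round(3),n.round(3))
hinge=[onplane(m,p,F0,n) for p in((241,193.5),(332,195))];free=[onplane(m,p,F0+n*5,n) for p in((241,143.5),(332,143.5))]
print('hinge',np.round(hinge,1),'free',np.round(free,1))
```

```text
cart [150. 206.   0.] [ 132. -149.    0.] timer [370. 188.   8.]
front [[596.  -65.7  42. ]
 [559.4  74.4  42. ]]
yaw 14.692298519604456
yaw 14.6938751626589
yaw 14.693958089791176
ll [653.2 -37.9  57.5] along 64.2 y -60.0
lr [624.   73.2  57.5] along 64.2 y 54.9
ul [737.9 -14.4  79.5] along 154.8 y -58.8
ur [709.4  94.9  79.5] along 155.0 y 54.2
s1 [629.2 -73.3  49.5] along 31.1 y -88.2
s2 [585.4  92.1  49.4] along 30.7 y 83.0
s3 [643.1 -69.3  53.1] along 46.0 y -87.8
s4 [599.3  95.9  53. ] along 45.5 y 83.1
len 90.70755895363922 wid 114.94393570653087
bay from low [684.1  29.6  56.9] from up [683.8  29.8  56.8] [0.939 0.246 0.242] [-0.234 -0.061  0.97 ]
hinge [[626.9 -25.9  52. ]
 [610.7  39.7  52.2]] free [[591.7 -34.2  48.1]
 [574.8  30.   48.1]]
```

```bash
python3 -m jog '{"dp":[[6,40,0],[13,80,0],[20,120,0],[27,160,0],[34,200,0],[41,240,0],[48,280,0],[55,320,0]],"twist":[0,0,0,0,0,-4,-8,-11],"claw":[-0.8,-0.8,-0.8,-0.8,-0.8,-0.8,-0.8,-0.8]}'
python3 - <<'E'
from h import *
s,R=pose();print(R.T@(np.array([487.5,375.2,20])-s['eef_pos']),s['tcp_rot'])
E
```

```text
t: 5.2
eef_pos: [503.6, 338.7, 199.5]
tcp_rot: [3.141, 0.0, -2.684]
ft_force: [0.8, 0.5, 0.6]
opening: 0.901
[ -1.57225366  39.8771073  179.55345112] [ 3.14144305e+00  4.64931569e-04 -2.68388049e+00]
```

```bash
python3 -m jog '{"dp":[[-1.5,40,0],[-1.5,40,40],[-1.5,40,80],[-1.5,40,120],[-1.5,40,155],[-1.5,40,155]],"twist":[-0.5,-0.5,-0.5,-0.5,-0.5,-0.5],"claw":[-0.8,-0.8,-0.8,-0.8,-0.8,-0.8]}'
```

```text
t: 5.7
eef_pos: [486.0, 372.0, 38.4]
tcp_rot: [-3.141, -0.009, -2.679]
ft_force: [-0.1, -1.0, -0.5]
opening: 0.9
```

```bash
python3 -m jog '{"dp":[[-2.8,2.2,10],[-2.8,2.2,18.5],[-2.8,2.2,18.5],[-2.8,2.2,18.5],[-2.8,2.2,18.5],[-2.8,2.2,18.5],[-2.8,2.2,18.5],[-2.8,2.2,18.5]],"twist":[0.8,0.8,0.8,0.8,0.8,0.8,0.8,0.8],"claw":[-0.8,-0.8,-0.8,0,1,1,1,1]}'
python3 -m jog '{"dp":[[0,0,0],[0,0,0],[0,0,-20],[0,0,-50],[0,0,-70],[0,0,-70]],"twist":[0,0,0,0,0,0],"claw":[1,1,1,1,1,1]}'
```

```text
t: 6.37
eef_pos: [491.8, 375.9, 26.6]
tcp_rot: [3.141, 0.001, -2.698]
ft_force: [-0.4, -0.3, 5.2]
opening: 0.664
t: 6.87
eef_pos: [492.8, 376.5, 99.6]
tcp_rot: [3.141, 0.006, -2.698]
ft_force: [0.9, 0.2, -1.2]
opening: 0.663
```

```bash
python3 -m jog '{"dp":[[0,0,35],[0,0,65],[0,0,70],[0,0,70],[0,0,70],[0,0,70],[4.5,0,77],[4.5,0,77]],"twist":[0,0,0,0,0,0,0,0],"claw":[1,1,1,1,-0.2,-0.2,-0.2,-0.2]}'
python3 -m jog '{"dp":[[0,0,0],[0,0,0],[0,0,0],[0,0,0],[0,0,0]],"twist":[0,0,0,0,0],"claw":[1,1,1,1,1]}'
```

```text
t: 7.53
eef_pos: [488.0, 374.2, 19.6]
tcp_rot: [3.141, 0.004, -2.698]
ft_force: [0.9, 1.2, 0.8]
opening: 0.667
t: 7.95
eef_pos: [487.8, 374.1, 19.5]
tcp_rot: [3.141, 0.002, -2.698]
ft_force: [1.3, -0.2, 6.9]
opening: 0.67
```

```bash
python3 -m jog '{"dp":[[0,0,0],[0,0,0],[4.5,0,0],[4.5,0,0],[4.5,0,0],[4.5,0,0],[4.5,0,0],[4.5,0,0]],"twist":[0,0,0,0,0,0,0,0],"claw":[-0.6,-0.6,-0.6,-0.6,1,1,1,1]}'
python3 -m jog '{"dp":[[0,0,0],[0,0,-40],[0,0,-80],[0,0,-100],[0,0,-100],[0,0,-100],[0,0,-100]],"twist":[0,0,0,0,0,0,0],"claw":[1,1,1,1,1,1,1]}'
python3 - <<'E'
from h import *
im,m=cap('wrist','pics/e.png')
s,R=pose();print(s['eef_pos'],s['tcp_rot'])
E
```

```text
t: 8.62
eef_pos: [483.2, 371.8, 18.6]
tcp_rot: [3.142, -0.0, -2.698]
ft_force: [0.1, -0.6, -0.3]
opening: 0.675
t: 9.2
eef_pos: [482.7, 371.4, 117.4]
tcp_rot: [-3.141, -0.002, -2.698]
ft_force: [-0.4, 1.0, -2.0]
opening: 0.671
[482.61366711 371.36840657 117.04075696] [-3.14139026e+00 -2.56542649e-03 -2.69774940e+00]
```

View pics/e.png

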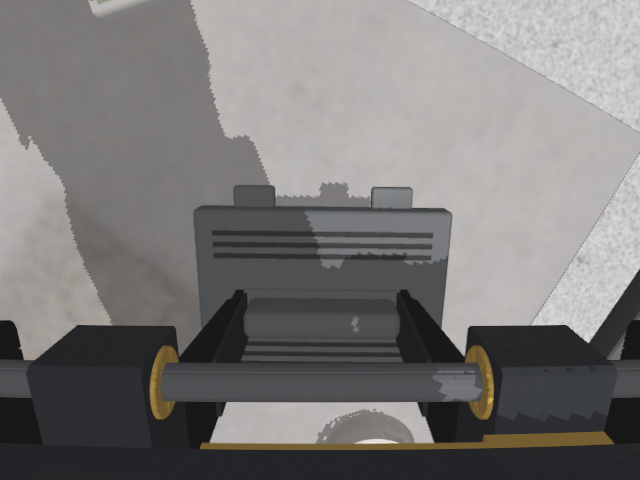

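The cover is held level and central. The tab tips are at row 186 (columns 235–275 and 372–412), and the plate's lower edge is at row 208 (columns 194–451).

Run:
```python
from h import *
im,m=load('pics/e.png');T=np.array([482.61,371.37,117.04]);R=Ro.from_euler('xyz',[-3.1414,-.0026,-2.6977]).as_matrix()
z0=T[2]-18.6
for p,h in [((235,187),4),((412,188.5),4),((323.5,187),4),((196,210),12),((450,213),12)]:
    print(p,(R.T@(onz(m,p,z0+h)-T)).round(1))
```

```text
(235, 187) [ 52.2 -38.2  14.7]
(412, 188.5) [51.6 38.3 14.7]
(323.5, 187) [52.1  0.  14.7]
(196, 210) [ 43.6 -53.6   6.7]
(450, 213) [42.5 53.2  6.7]
```

```bash
python3 -m jog '{"dp":[[34,22,0],[68,45,0],[100,67,10],[132,88,20],[160,106,30],[169,112,40],[169,112,45],[169,112,45]],"twist":[0,5,10,15,20,25.4,25.4,25.4],"claw":[1,1,1,1,1,1,1,1]}'
python3 -m jog '{"dp":[[0,0,0],[0,0,0]],"twist":[0,0],"claw":[1,1]}'
```

```text
t: 9.92
eef_pos: [281.9, 400.0, 72.0]
tcp_rot: [-3.139, -0.002, -3.138]
ft_force: [-0.3, 0.6, -1.6]
opening: 0.671
t: 10.08
eef_pos: [283.6, 400.4, 73.6]
tcp_rot: [3.141, 0.0, -3.14]
ft_force: [0.0, -0.2, -2.5]
opening: 0.669
```

```bash
python3 -m jog '{"dp":[[0,0,30],[0,0,48],[0,0,54],[0,0,57],[0,0,60],[0,0,63],[0,0,65],[0,0,65]],"twist":[0,0,0,0,0,0,0,0],"claw":[1,1,1,1,1,1,1,1]}'
```

```text
t: 10.75
eef_pos: [282.3, 400.0, 9.5]
tcp_rot: [-3.141, -0.001, -3.141]
ft_force: [-6.5, -1.1, 5.7]
opening: 0.668
```

```bash
python3 -m jog '{"dp":[[0,0,2],[0,0,4],[0,0,6],[0,0,8],[0,0,9.5],[0,0,9.5]],"twist":[0,0,0,0,0,0],"claw":[1,1,1,1,1,1]}'
python3 - <<'E'
from h import *
im,m=cap('wrist','pics/f.png')
s,R=pose();print(s['eef_pos'],s['tcp_rot'],s['ft_force'])
E
```

```text
t: 11.25
eef_pos: [282.4, 400.0, 0.3]
tcp_rot: [-3.141, -0.001, -3.141]
ft_force: [-6.6, -2.6, 8.6]
opening: 0.673
[2.82403139e+02 4.00051690e+02 3.69672822e-01] [-3.14121530e+00 -6.06757986e-04 -3.14085155e+00] [-7.24732675 -2.41558281  7.32366253]
```

View pics/f.png

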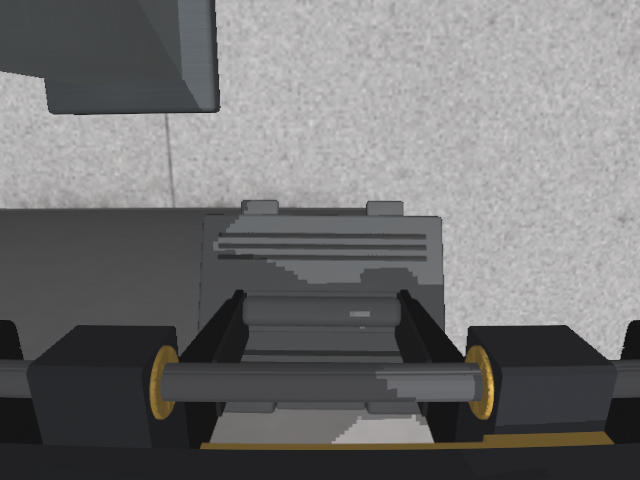

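The cover is tipped. The tab tips are now at row 201 (columns 243–278 and 367–403), and the lower-edge corners are at (205,216) and (441,217).

```bash
cat >> h.py <<'E'
from scipy.optimize import least_squares
def fit(m,T,R,obs,th0=.45):
    # cover point c -> tool frame: rotate by th about y, tool x=-cover x, tool z=-cover z ; q=(th,ox,oy,oz,yaw)
    def tool(q,c):
        x,y,z=c;ct,st=np.cos(q[0]),np.sin(q[0]);a=x*ct-z*st;b=x*st+z*ct
        v=np.array([-a,y,-b]);cy,sy=np.cos(q[4]),np.sin(q[4])
        return np.array([cy*v[0]-sy*v[1],sy*v[0]+cy*v[1],v[2]])+q[1:4]
    f=lambda q:np.r_[np.concatenate([proj(m,R@tool(q,c)+T)-p for c,p in obs]),(q[4])*30]
    r=least_squares(f,[th0,0,0,18,0]);return r.x,np.abs(r.fun).max(),tool
E
python3 - <<'E'
from h import *
im,m=load('pics/e.png')
T=np.array([482.61,371.37,117.04]);R=Ro.from_euler('xyz',[-3.1414,-.0026,-2.6977]).as_matrix()
q,e,_=fit(m,T,R,[((-53,-39,4),(235,187)),((-53,-21,4),(275,186.5)),((-53,21,4),(372,187.5)),((-53,39,4),(412,188.5)),((-44,-55,12),(195,210)),((-44,55,12),(451,213))],0)
print(np.degrees(q[0]),q[1:],e)
im,m=load('pics/f.png')
T=np.array([282.4,400.05,.37]);R=Ro.from_euler('xyz',[-3.1412,-.0006,-3.1409]).as_matrix()
q,e,tool=fit(m,T,R,[((-53,-39,4),(243,202)),((-53,-21,4),(278,202)),((-53,21,4),(367,202.5)),((-53,39,4),(403,203)),((-44,-55,12),(205,217)),((-44,55,12),(441,219))])
print(np.degrees(q[0]),q[1:],e,tool(q,(-53,0,2)))
E
```

```text
-1.9928403600331626 [-1.22988156e+00 -5.08902710e-01  2.38977045e+01  9.64953156e-03] 0.7299930791297129
21.305962554868298 [-9.08623487e+00 -1.59925672e-01  2.05494563e+01  6.17904724e-03] 1.5196431166822322 [41.01713628  0.14966937 37.94360333]
```

```bash
cat >> h.py <<'E'
def tl(th,c,px=-.9,zp=25.1,tz=-6.5):
    x,y,z=c;z=z-zp;ct,st=np.cos(th),np.sin(th);return np.array([-(x*ct-z*st)+px,y,-(x*st+z*ct)+tz])
E
python3 - <<'E'
from h import *
pts=[(-53,-39,4),(-53,39,4),(-44,-55,12),(-44,55,12)]
m=load('pics/e.png')[1];T=np.array([482.61,371.37,117.04]);R=Ro.from_euler('xyz',[-3.1414,-.0026,-2.6977]).as_matrix()
print([proj(m,R@tl(0,c)+T).round(1).tolist() for c in pts],'seen 235,187 412,188.5 195,210 451,213')
m=load('pics/f.png')[1];T=np.array([282.4,400.05,.37]);R=Ro.from_euler('xyz',[-3.1412,-.0006,-3.1409]).as_matrix()
for d in(21,24,27,30):print(d,[proj(m,R@tl(np.radians(d),c)+T).round(1).tolist() for c in pts],tl(np.radians(d),(-53,0,2)).round(1))
print('seen 243,202 403,203 205,217 441,219')
E
```

```text
[[233.1, 187.2], [413.8, 187.4], [192.7, 211.3], [454.3, 211.6]] seen 235,187 412,188.5 195,210 451,213
21 [[240.8, 205.2], [404.4, 205.4], [202.3, 221.3], [442.8, 221.6]] [40.3  0.  34.1]
24 [[241.8, 208.7], [403.3, 208.9], [203.7, 223.6], [441.5, 223.9]] [38.1  0.  36.2]
27 [[242.8, 212.3], [402.3, 212.5], [204.9, 226.2], [440.2, 226.5]] [35.8  0.  38.1]
30 [[243.7, 216.2], [401.4, 216.4], [206.1, 228.9], [439.0, 229.2]] [33.4  0.  40. ]
seen 243,202 403,203 205,217 441,219
```

```bash
python3 -m jog '{"dp":[[0,0,2],[0,0,4],[0,0,5],[0,0,5]],"twist":[0,0,0,0],"claw":[1,1,1,1]}'
python3 -m jog '{"dp":[[0,0,-30],[0,0,-70],[0,0,-110],[0,0,-150],[0,0,-150],[0,0,-150],[0,0,-150]],"twist":[0,0,0,0,0,0,0],"claw":[1,1,1,1,1,1,1]}'
python3 - <<'E'
from h import *
s,R=pose();im,m=cap('wrist','pics/g.png');im2,_=cap('side','pics/g2.png')
print(s['eef_pos'],s['tcp_rot'],s['ft_force'])
a=im[180:330,180:460];a=cv2.resize(a,None,fx=2,fy=2,interpolation=2)
b=im2[60:240,120:400];b=cv2.resize(b,(560,360),interpolation=2)
cv2.imwrite('pics/gg.png',np.vstack([a,b[:290]])[:,:,::-1])
ms=eyes.camera_model('side');print(proj(ms,s['eef_pos']))
E
```

```text
t: 11.63
eef_pos: [282.5, 400.1, -4.2]
tcp_rot: [3.142, -0.0, -3.141]
ft_force: [-6.6, -4.1, 16.0]
opening: 0.669
t: 12.22
eef_pos: [282.7, 400.1, 144.4]
tcp_rot: [3.141, 0.0, -3.141]
ft_force: [-0.6, -0.1, -2.1]
opening: 0.672
[282.68580437 400.11334479 144.38876146] [ 3.14103598e+00  4.97898332e-04 -3.14107576e+00] [-0.64059993 -0.06522346 -2.05612406]
[201.55408766 195.14117174]
```

View pics/gg.png

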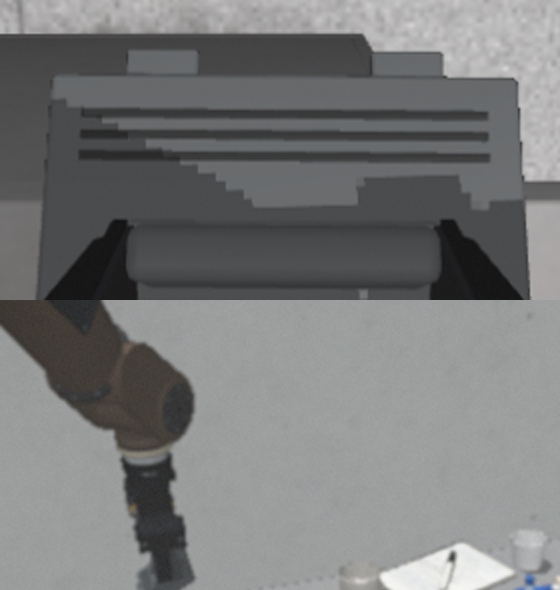

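Run:
```python
from h import *
s,R=pose();T=s['eef_pos'];m=load('pics/g.png')[1]
ob=[((-53,-39,4),(243.5,205)),((-53,-21,4),(279,205)),((-53,21,4),(366,206)),((-53,39,4),(401,206.5)),((-44,-55,12),(205.5,217.5)),((-44,55,12),(439,219.5))]
q,e,tool=fit(m,T,R,ob);print(np.degrees(q[0]),q[1:],e,tool(q,(-53,0,2)))
# grooves/rib: vertical spacing ratio independent check via pivot-constrained (theta, px) with the z bias found level (+5.3 in z)
from scipy.optimize import least_squares
def g(q): return np.concatenate([proj(m,R@(tl(q[0],c,px=q[1],tz=-6.5+q[2]))+T)-p for c,p in ob])
for b in(0,2.5,5):
    r=least_squares(lambda q:g([q[0],q[1],b]),[.45,0]);print(b,np.degrees(r.x[0]),r.x[1],np.abs(r.fun).max(),tl(r.x[0],(-53,0,2),px=r.x[1]))
```

```text
28.745808742409427 [-9.17962759e+00 -1.48933635e-01  1.57599860e+01  8.36872683e-03] 0.9454644733736473 [38.24894352  0.24799239 39.4954677 ]
0 29.021826336925994 3.0988073437291352 1.438125041038802 [38.23706236  0.         39.41201406]
2.5 26.256937795448806 1.060464605056784 1.5753585688033809 [38.37250378  0.         37.66357925]
5 23.449708008747955 -0.8997397615913576 2.1081809638000664 [38.53047041  0.         35.78319437]
```

```bash
cat >> h.py <<'E'
a=np.radians(14);yw=np.radians(14.7);B=np.array([684,29.7,56.8])
ex=np.array([np.cos(yw)*np.cos(a),np.sin(yw)*np.cos(a),np.sin(a)]);yd=np.array([-np.sin(yw),np.cos(yw),0]);n=np.cross(ex,yd)
def goal(tip,tipt=(38.2,.2,39)):
    Rt=Ro.from_euler('xyz',[np.pi,0,np.radians(195.2)]).as_matrix();W=B+tip[0]*ex+tip[1]*yd+tip[2]*n
    return W-Rt@np.array(tipt),Rt
E
python3 - <<'E'
from h import *
s,R=pose()
G,Rt=goal((-43.2,0,14));print('G',G,'delta tool now',R.T@(G-s['eef_pos']))
print('steps in goal tool axes: ex',Rt.T@ex,'n',Rt.T@n)
E
```

```text
G [677.09527733  28.02645412  98.93311428] delta tool now [-394.6030233  -371.98905682   44.25485704]
steps in goal tool axes: ex [-0.97025878 -0.00846732 -0.2419219 ] n [ 0.24191268  0.00211114 -0.97029573]
```

```bash
python3 -m jog '{"dp":[[-28,-26,-10],[-56,-53,-20],[-85,-80,-20],[-114,-107,-20],[-143,-134,-20],[-172,-161,-20],[-201,-189,-20],[-230,-217,-20]],"twist":[0,0,0,0,0,0,0,0],"claw":[1,1,1,1,1,1,1,1]}'
python3 -m jog '{"dp":[[-28,-26,0],[-56,-53,0],[-85,-80,0],[-114,-107,0],[-143,-134,0],[-164.5,-155,0],[-164.5,-155,0],[-164.5,-155,0]],"twist":[0,0,0,-4,-8,-12,-15.2,-15.2],"claw":[1,1,1,1,1,1,1,1]}'
python3 -m jog '{"dp":[[0,0,0],[0,0,0],[0,0,0]],"twist":[0,0,0],"claw":[1,1,1]}'
python3 - <<'E'
from h import *
s,R=pose();print(s['eef_pos'],s['tcp_rot'],s['ft_force'])
G,Rt=goal((-43.2,0,14));print('delta',R.T@(G-s['eef_pos']))
im,m=cap('wrist','pics/i.png')
E
```

```text
t: 12.98
eef_pos: [513.5, 181.6, 162.6]
tcp_rot: [-3.141, -0.003, -3.141]
ft_force: [0.5, 0.7, -1.6]
opening: 0.671
t: 13.65
eef_pos: [677.4, 27.0, 161.3]
tcp_rot: [3.14, -0.004, -2.875]
ft_force: [-0.1, 0.4, -2.0]
opening: 0.666
t: 13.9
eef_pos: [676.7, 29.4, 163.9]
tcp_rot: [3.141, -0.001, -2.876]
ft_force: [0.3, -0.9, -1.1]
opening: 0.671
[676.71102721  29.43253961 163.85339227] [ 3.14121187e+00 -7.62951464e-04 -2.87601836e+00] [ 0.34310648 -0.85626197 -1.14464037]
delta [-5.12639858e-02 -1.48236262e+00  6.49196980e+01]
```

View pics/i.png

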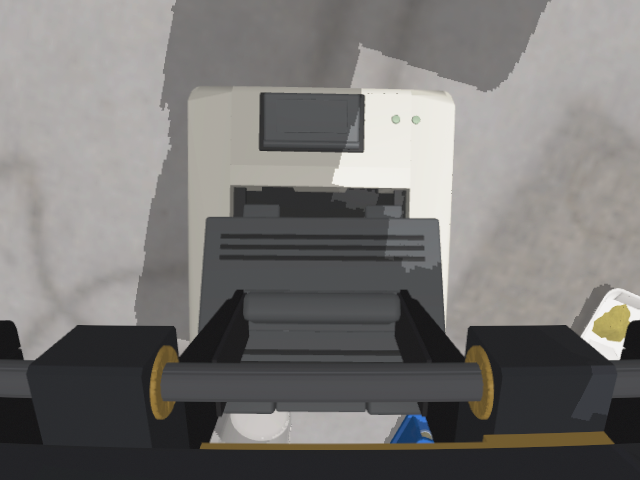

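Wrist view: the tilted cover is above the bay. The lip edge is at row 187 (columns 231–410), the tabs are at about (261,211) and (384,211), and everything is centred laterally.

```bash
python3 -m jog '{"dp":[[0,-1.5,30],[0,-1.5,50],[0,-1.5,58],[0,-1.5,64],[0,-1.5,64],[0,-1.5,64]],"twist":[0,0,0,0,0,0],"claw":[1,1,1,1,1,1]}'
python3 - <<'E'
from h import *
m=load('pics/i.png')[1]
print([proj(m,B-45.5*ex+y*yd+12*n).round(1).tolist() for y in(-58,58)],'seen 231,187 410,187.5')
s,R=pose();print(s['eef_pos'],s['tcp_rot'],s['ft_force'])
G,Rt=goal((-43.2,0,1));print('delta',R.T@(G-s['eef_pos']))
E
```

```text
t: 14.45
eef_pos: [678.1, 27.4, 101.0]
tcp_rot: [-3.141, 0.001, -2.876]
ft_force: [0.2, 0.2, -1.6]
opening: 0.67
[[230.8, 186.4], [410.6, 188.1]] seen 231,187 410,187.5
[678.05739175  27.35517847 100.99743919] [-3.14138397e+00  9.85837301e-04 -2.87559837e+00] [ 0.20157973  0.16941634 -1.64761825]
delta [-2.37855229  0.87398171 14.68033929]
```

```bash
python3 -m jog '{"dp":[[-1,0.9,4],[-1.5,0.9,8],[-2,0.9,11],[-2.2,0.9,12.5],[-2.2,0.9,12.5]],"twist":[0,0,0,0,0],"claw":[1,1,1,1,1]}'
python3 -m jog '{"dp":[[-0.2,0,1],[-0.5,0,2],[-0.5,0,2],[-0.5,0,2]],"twist":[0,0,0,0],"claw":[1,1,1,1]}'
```

```text
t: 14.87
eef_pos: [679.5, 28.6, 87.3]
tcp_rot: [3.141, -0.0, -2.876]
ft_force: [-0.6, -0.5, -1.7]
opening: 0.67
t: 15.2
eef_pos: [680.1, 28.8, 85.8]
tcp_rot: [-3.142, 0.0, -2.876]
ft_force: [-0.0, 0.3, -0.0]
opening: 0.671
```

```bash
python3 -m jog '{"dp":[[0.2,0,-0.7],[2,0,-0.2],[4,0,0.3],[5,0,0.5],[6,0,0.8],[7,0,1.1],[7,0,1.1]],"twist":[0,0,0,0,0,0,0],"claw":[1,1,1,1,1,1,1]}'
python3 - <<'E'
from h import *
im,m=cap('wrist','pics/j.png')
s,R=pose();print(s['eef_pos'],s['tcp_rot'],s['ft_force'])
cv2.imwrite('pics/jj.png',cv2.resize(im[80:320,160:480],None,fx=2,fy=2,interpolation=2)[:,:,::-1])
E
```

```text
t: 15.78
eef_pos: [673.6, 26.9, 84.8]
tcp_rot: [-3.142, 0.001, -2.876]
ft_force: [0.6, 0.7, 0.0]
opening: 0.668
[673.58857321  26.94385178  84.77915153] [ 3.14159208e+00  9.29728828e-04 -2.87595744e+00] [ 1.96348089  0.74328199 -1.09130742]
```

View pics/jj.png

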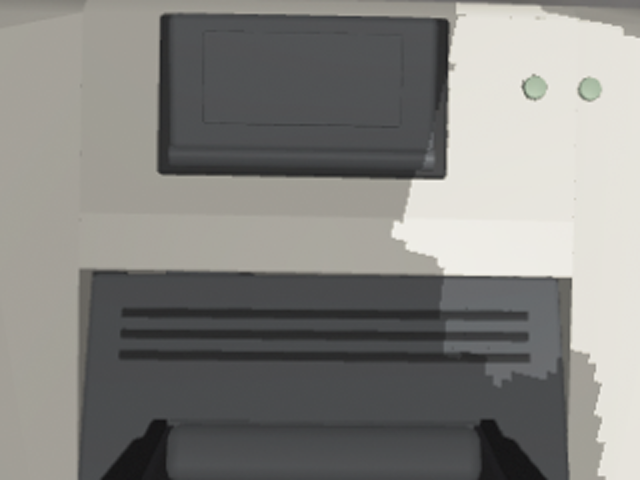

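```bash
python3 -m jog '{"dp":[[0,0,0],[0,0,0],[0,0,0],[0,0,0],[0,0,-30],[0,0,-60],[0,0,-60],[0,0,-60]],"twist":[0,0,0,0,0,0,0,0],"claw":[-0.6,-0.6,-0.6,-0.6,-0.6,-0.6,1,1]}'
python3 - <<'E'
from h import *
s,R=pose();print(s['eef_pos'],s['ft_force'])
W=B+26*ex+12*n;print('press',W,R.T@(W-s['eef_pos']))
im,m=cap('wrist','pics/k.png')
cv2.imwrite('pics/kk.png',cv2.resize(im[80:400,140:500],None,fx=1.6,fy=1.6,interpolation=2)[:,:,::-1])
E
```

```text
t: 16.5
eef_pos: [673.9, 26.9, 146.2]
tcp_rot: [-3.141, 0.003, -2.876]
ft_force: [-1.3, -0.2, -1.0]
opening: 0.713
[673.89649868  26.89054878 146.20740195] [-1.32515323 -0.17022375 -1.00349726]
press [705.59389095  35.36505124  74.733518  ] [-32.60040837  -0.08942256  71.56998906]
```

View pics/kk.png

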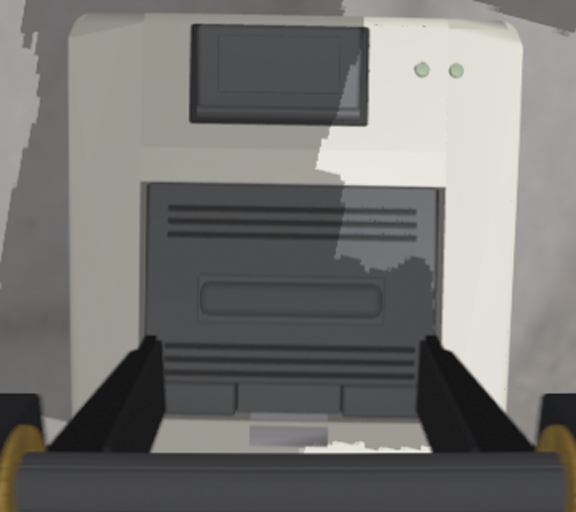

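The cover is hooked under the lip and resting on the catch, square in the bay. Next I press its upper part down.

```bash
python3 -m jog '{"dp":[[-15,0,0],[-32.5,0,0],[-32.5,0,20],[-32.5,0,30],[-32.5,0,40],[-32.5,0,45],[-32.5,0,48],[-32.5,0,48]],"twist":[0,0,0,0,0,0,0,0],"claw":[1,1,1,1,1,1,1,1]}'
python3 -m jog '{"dp":[[0,0,4],[0,0,8],[0,0,11],[0,0,14],[0,0,14]],"twist":[0,0,0,0,0],"claw":[1,1,1,1,1]}'
```

```text
t: 17.22
eef_pos: [704.3, 35.4, 95.9]
tcp_rot: [3.141, -0.001, -2.876]
ft_force: [0.6, 0.1, -0.2]
opening: 0.115
t: 17.63
eef_pos: [704.4, 35.5, 82.0]
tcp_rot: [3.141, -0.001, -2.876]
ft_force: [0.1, -0.4, 0.5]
opening: 0.009
```

```bash
python3 -m jog '{"dp":[[0,0,2],[0,0,4],[0,0,6],[0,0,8],[0,0,8]],"twist":[0,0,0,0,0],"claw":[1,1,1,1,1]}'
python3 -m jog '{"dp":[[0,0,1],[0,0,2],[0,0,2]],"twist":[0,0,0],"claw":[1,1,1]}'
```

```text
t: 18.05
eef_pos: [705.0, 35.5, 75.6]
tcp_rot: [-3.141, 0.001, -2.876]
ft_force: [-3.1, 0.1, 9.6]
opening: 0.003
t: 18.3
eef_pos: [705.1, 35.5, 75.3]
tcp_rot: [-3.141, 0.002, -2.876]
ft_force: [-8.0, -0.5, 21.7]
opening: 0.003
```

```bash
python3 -m jog '{"dp":[[0,0,1],[0,0,1],[0,0,-20],[15,0,-50],[32,0,-72],[32,0,-72],[32,0,-72],[32,0,-72]],"twist":[0,0,0,0,0,0,0,0],"claw":[1,1,1,1,1,1,1,1]}'
python3 - <<'E'
from h import *
s,R=pose();print(s['eef_pos'],s['ft_force'])
im,m=cap('wrist','pics/l.png')
cv2.imwrite('pics/ll.png',cv2.resize(im[80:400,140:500],None,fx=1.6,fy=1.6,interpolation=2)[:,:,::-1])
print('upper corner seated',[proj(m,B+44*ex+y*yd+12*n).round(1).tolist() for y in(-55,55)],'if 13 up',[proj(m,B+44*ex+y*yd+25*n).round(1).tolist() for y in(-55,55)])
E
```

```text
t: 18.97
eef_pos: [673.8, 27.1, 143.9]
tcp_rot: [3.141, -0.0, -2.876]
ft_force: [0.6, -0.2, 0.0]
opening: 0.004
[673.8072425   27.05128508 143.88025639] [ 0.55340833 -0.21223061  0.03577753]
upper corner seated [[231.6, 343.7], [411.8, 345.4]] if 13 up [[227.0, 349.3], [416.5, 351.1]]
```

View pics/ll.png

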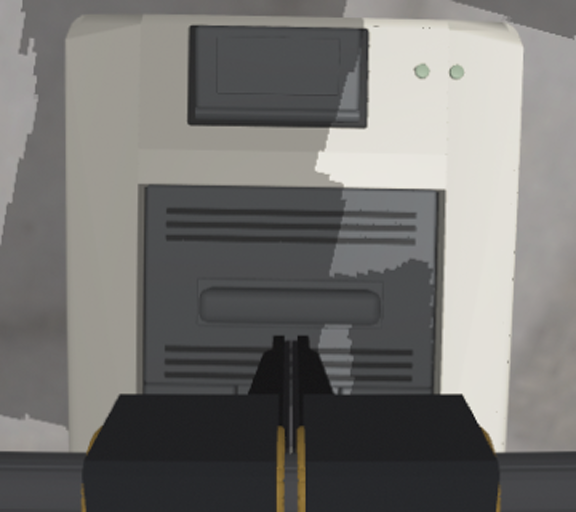

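Run:
```python
from h import *
m=load('pics/l.png')[1]
k=lambda u,v:(140+u/1.6,80+v/1.6)
for nm,p in dict(pad=(278.5,66),padtop=(278.5,38),padbot=(278.5,95),free=(278.5,28),strip=(278.5,107),end=(278.5,125),l=(191,70),r=(367,70)).items():
    for h in (2,4):
        X=onplane(m,k(*p),B+(12+h)*n,n);print(nm,h,X.round(1),'bay',((X-B)@ex).round(1),((X-B)@yd).round(1))
s,R=pose();X=onplane(m,k(278.5,66),B+15.5*n,n);print(X,R.T@(X-s['eef_pos']))
```

```text
pad 2 [597.4   0.8  48.5] bay -90.4 -5.9
pad 4 [597.4   0.9  50.6] bay -89.9 -5.9
padtop 2 [587.6  -1.8  46. ] bay -100.9 -6.0
padtop 4 [587.7  -1.8  48.1] bay -100.3 -6.0
padbot 2 [607.5   3.6  51.1] bay -79.6 -5.8
padbot 4 [607.4   3.6  53.2] bay -79.2 -5.8
free 2 [584.1  -2.8  45.1] bay -104.6 -6.1
free 4 [584.2  -2.7  47.2] bay -104.0 -6.0
strip 2 [611.6   4.7  52.2] bay -75.2 -5.8
strip 4 [611.5   4.8  54.2] bay -74.8 -5.7
end 2 [617.9   6.4  53.8] bay -68.5 -5.7
end 4 [617.8   6.4  55.8] bay -68.1 -5.7
l 2 [607.2 -30.2  48.9] bay -88.7 -38.5
l 4 [607.2 -30.   51. ] bay -88.2 -38.2
r 2 [590.   33.   48.8] bay -89.3 27.0
r 4 [590.1  32.8  50.8] bay -88.8 26.8
[597.36774184   0.86773121  50.0574872 ] [80.47027205 -5.29794343 93.39173885]
```

```bash
python3 -m jog '{"dp":[[40,-2,0],[80,-5,0],[84,-5.3,35],[84,-5.3,65],[84,-5.3,80],[84,-5.3,84],[84,-5.3,84],[84,-5.3,84]],"twist":[0,0,0,0,0,0,0,0],"claw":[1,1,1,1,1,1,1,1]}'
python3 -m jog '{"dp":[[0,0,2],[0,0,4],[0,0,6],[0,0,8],[0,0,8]],"twist":[0,0,0,0,0],"claw":[1,1,1,1,1]}'
```

```text
t: 19.68
eef_pos: [594.6, -0.1, 60.5]
tcp_rot: [3.141, -0.0, -2.876]
ft_force: [-0.2, 0.7, 1.1]
opening: 0.006
t: 20.1
eef_pos: [594.9, -0.1, 54.9]
tcp_rot: [-3.141, 0.003, -2.876]
ft_force: [-6.1, 0.6, 19.8]
opening: 0.005
```

```bash
for i in 1 2 3 4 5 6; do python3 -m jog '{"dp":[[0,0,-1],[0,0,-1]],"twist":[0,0],"claw":[1,1]}' | grep -E "eef|force"; done
```

```text
eef_pos: [594.8, -0.1, 55.5]
ft_force: [-3.0, -0.6, 12.5]
eef_pos: [594.8, -0.1, 56.1]
ft_force: [-1.2, 0.7, 9.0]
eef_pos: [594.8, -0.1, 56.8]
ft_force: [-0.7, 0.4, 5.4]
eef_pos: [594.4, -0.1, 57.2]
ft_force: [0.5, -0.0, 2.0]
eef_pos: [594.1, -0.2, 57.7]
ft_force: [-1.0, -0.2, 0.3]
eef_pos: [594.1, -0.1, 58.6]
ft_force: [-0.2, -0.2, 0.0]
```

```bash
python3 -m jog '{"dp":[[5,0,-3],[10,0,-3],[10,0,-3],[10,0,0],[10,0,0]],"twist":[0,0,0,0,0],"claw":[1,1,1,1,1]}' | grep -E "eef|force"; for i in 1 2 3 4; do python3 -m jog '{"dp":[[0,0,0.8],[0,0,1.5],[0,0,1.5]],"twist":[0,0,0],"claw":[1,1,1]}' | grep -E "eef|force"; done
```

```text
eef_pos: [584.3, -2.8, 58.2]
ft_force: [0.2, -0.2, -0.4]
eef_pos: [584.5, -2.7, 56.8]
ft_force: [-0.0, -0.1, 0.8]
eef_pos: [584.6, -2.8, 55.6]
ft_force: [-0.7, 0.4, 3.3]
eef_pos: [584.6, -2.7, 54.2]
ft_force: [-1.0, -0.8, 5.3]
eef_pos: [584.7, -2.8, 52.9]
ft_force: [-0.4, 1.1, 7.1]
```

```bash
for i in 1 2; do python3 -m jog '{"dp":[[0,0,0.8],[0,0,1.5],[0,0,1.5]],"twist":[0,0,0],"claw":[1,1,1]}' | grep -E "eef|force"; done
python3 -m jog '{"dp":[[0,0,0.5],[0,0,0.5],[0,0,0.5],[0,0,0.5],[0,0,0.5],[0,0,0.5],[0,0,0.5],[0,0,0.5]],"twist":[0,0,0,0,0,0,0,0],"claw":[1,1,1,1,1,1,1,1]}'
```

```text
eef_pos: [584.9, -2.8, 52.4]
ft_force: [-4.4, 0.2, 19.1]
eef_pos: [585.0, -2.7, 51.9]
ft_force: [-7.9, 1.9, 30.4]
t: 23.68
eef_pos: [585.1, -2.7, 51.8]
tcp_rot: [-3.141, 0.003, -2.876]
ft_force: [-9.8, 1.1, 32.9]
opening: 0.003
```

```bash
python3 -m jog '{"dp":[[0,0,-6],[0,0,-40],[0,0,-80],[-40,0,-120],[-80,0,-150],[-120,0,-150],[-145,0,-150],[-145,0,-150]],"twist":[0,0,0,0,0,0,0,0],"claw":[1,1,1,1,1,1,1,1]}'
python3 - <<'E'
from h import *
im,m=cap('wrist','pics/m.png');s,R=pose();print(s['eef_pos'],s['ft_force'])
print('flush corners',[proj(m,B+x*ex+y*yd+12*n).round(1).tolist() for x,y in((-44,-55),(-44,55),(44,55),(44,-55))],'13 up',[proj(m,B+44*ex+y*yd+25*n).round(1).tolist() for y in(55,-55)])
E
```

```text
t: 24.35
eef_pos: [729.5, 36.9, 199.4]
tcp_rot: [-3.141, 0.004, -2.875]
ft_force: [1.7, -0.7, -0.0]
opening: 0.005
[726.62240789  36.26774948 197.9909052 ] [-0.9287129   0.32382105 -1.16285949]
flush corners [[251.6, 104.5], [410.2, 106.5], [408.4, 233.3], [250.5, 231.5]] 13 up [[412.3, 233.3], [247.3, 231.4]]
```

View pics/m.png

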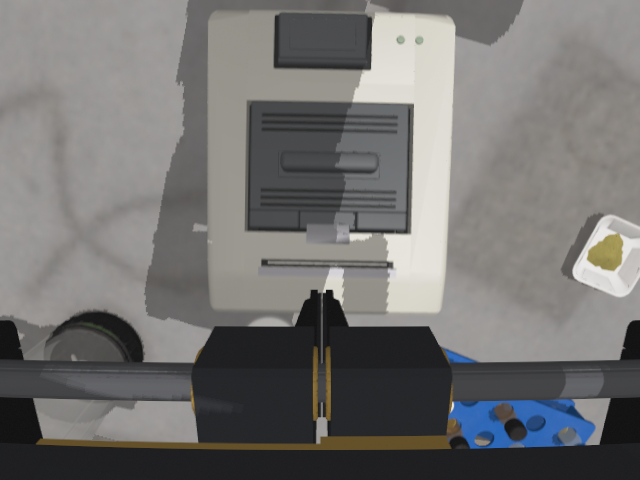

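The catch at (328,233) now lies over the tongue (rows 224–232). The cover fills the opening squarely and the key is back up. The robot touches nothing.

```bash
python3 -c "
from cell import job_done;print(job_done())"
```

```text
the job is handed in; nothing more can be done
None
```

The cover is back on the printer and latched, the paper-feed key has been pressed to its stop, and the job is handed in after about 24 s of robot time.

- **Cover:** The gripper can't tilt, so I gripped the rib by its ends and tipped the cover about 28° against the bench's front edge. I then hooked both tabs under the lip, let go, and pressed the upper part down with shut fingers. It stopped dead at about 22 N.
- **Key:** The first press landed too near the hinge, so I lifted off and moved 10 mm forward. The second press followed the expected spring force, stiffened at the stop, and was held there for about 1 s at 30–33 N before I let it spring back.
- **Last checks:** The final wrist picture shows the cover square in the bay with the catch over its tongue. I judged flushness from that picture alone, because the view from above barely shows height. I took the key to be back up from the same picture, without measuring it. The forces read about zero and nothing is touching. I didn't take a last picture of the slide box or the timer, but the arm never went near them at bench height.
- **Disagreements and slips:**
  - The camera estimates of the tilt in the grip differed by about 5° (23–29°), but the tabs went in cleanly.
  - The second grasp came out too shallow, so I set the cover down and gripped it again. It was dragged about 5 mm on the bench while that happened.
  - I viewed 12 pictures, two over the budget of 10.

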